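# Hold a spring clamp gaping over a viola lining

## Robot

A 6-joint arm with a two-finger parallel gripper is mounted at the origin on the work surface. World frame = base frame: x ahead of the robot, y to its left, z up, the work surface at z = 0. Lengths are in m, angles in rad, forces in N, time in s.
With the tool pointing down it reaches from about 0.325 to 0.925 m from the base axis. Payload 3.1 kg.
Tool frame: the origin (TCP) lies at the very end of the fingers, on their centre line; the grasp point (between the pads) lies 19 mm behind it; z points along the fingers, y is the direction in which the jaws open and shut (so a half turn about z gives the same grasp; the last joint's range is limited). The gripper opens to 85 mm and grips with 20 to 120 N. Pads are 22 mm wide; open, the fingers measure 114 mm over their backs; the gripper's body (76 mm by 85 mm) begins 54 mm behind the grasp point. The pads swing forward as they close: fully open they stand 13 mm farther back than shut.
Start: joints at [1.193, 0.217, 1.613, -0, 1.311, -0.112], TCP at [0.164, 0.603, 0.231] pointing down, gripper open.
Joint ranges: [-2.75, 2.75], [-0.78, 2.1], [0.31, 2.55], [-1.13, 4.27], [0.13, 2.63], [-2.58, 2.58]. Speed limits (rad/s): [2.79, 2.79, 3.14, 3.14, 3.14, 3.14].

## Interface

Orientations are given as a unit quaternion [x, y, z, w].
In Python, from plant import manip gives the robot as it stands.
- The arm moves only by the tool carry_out, never from a script. Its argument "motion" is a list of rows, each an object with "claw": the opening, from 0 (shut) to 1 (fully open); "travel": the shift along the tool's x, y, z in m, a list of three; "yaw": the turn about the tool's z in rad. In form: [{"claw": claw, "travel": [x, y, z], "yaw": yaw}, ...]. A call has 1 to 8 rows; each row is the pose to reach, as a shift and turn from the pose measured when the call began, along the tool's axes at that moment; what a row does not reach only later rows make up. A row lasts 1/8 s, in which the tool goes at most 62.5 mm and 10.7 degrees, less where a joint would pass 70% of its speed; a pose out of reach is approached as far as the arm can. A call with a gripper value outside its range is refused whole. The fingers move at their own pace and stop on an object; "grip_force" is the grip in N (left out, the last holds). Time passes only in rows, so rows that repeat a pose let the fingers close. It gives the time, the measured TCP pose, the force and the opening at its end, in the units of the state.
- manip.sense(): the state, without advancing time (a new reading comes with each control period).
- manip.grab_frame(name): name is "scene" or "top" or "wrist"; returns a dict with "image" (400x640x3 uint8, red, green, blue), "mtx" (3x3 intrinsics, pixels), "R" (3x3) and "t" (3): a world point X has camera coordinates R X + t. Camera axes: x right, y down, z forward; pixel columns grow to the right and rows downward; lengths in m; the calibration is good to about 2 mm. The wrist camera is an equidistant fisheye: a pixel r from the principal point sees the ray r / f radians off the axis. A picture is of the moment at which its call begins. There is no depth.
- manip.sign_off(): hands the job in, once; it reports no verdict.
The state is a dict: "t": time; "q": joint angles; "qvel": joint speeds; "joint_efforts": joint torques, N m; "eef_pos": TCP position; "eef_rot": TCP orientation; "contact_force": force on the tool from outside, world axes, zero at the start; "ft_torque": the same for the moment, N m; "gripper_width": finger opening in m.
Only numpy, scipy, OpenCV 4.12 (cv2) and the standard library are available. Lean on these libraries where they do the work, as an engineer would, in place of code of your own. Each camera call takes 0.05 s, during which the arm holds its last target.

## Task

A new lining is being glued inside the viola's rib: take the spare spring clamp off the clamp rack and bring it, squeezed wide open, down over the rim midway between the two clamps already fitted, square across the rim. One jaw goes inside and one outside, with the lining's whole depth about between them, touching neither lining nor rib; do not knock the rim or shift the fitted clamps, beaker or jar. Finish while still holding the clamp gaping there, so that glue can be brushed in before it is let shut.

Things in the scene. Friction and masses are not known exactly. Their poses are not given: they have to be found in the camera images.
- clip_grip (a point): Spare spring clamp standing on the rack's slat, handles up: this point is midway between its two handles, 11 mm below their upper ends, 38 mm above the pivot pin, 70 mm above the jaw tips, 57 mm above the slat's top edge. x runs from handle to handle (the way to squeeze), y along the pivot pin and slat, z up. Outer width over the handles here: 51 mm on the slat, 30 mm fully squeezed.
- clip_jaw (a joint): How far the spare clamp is squeezed open (rad): 0 pinching the slat or rim (jaws 4 mm apart), 0.52 fully squeezed against its stop (jaw tips 20 mm apart); the spring shuts it.
- clip_tip_a (a point): Spare clamp: lower end of the inner face of the jaw on its +x side, mid-width. Jaw tips are 5.5 mm thick, 12 mm wide.
- clip_tip_b (a point): Spare clamp: lower end of the inner face of the jaw on its -x side, mid-width.
- clip: The spare clamp, 50 g: steel, A-shaped, 81 mm tall, 15 mm wide along its pin, orange sleeves on handles and jaw tips. Handles slant apart upward (57 mm over their upper ends), outer faces parallel once fully squeezed. Squeezing at clip_grip takes about 7 N at first, 14 N at the stop. Origin between the jaws, 13 mm above their tips, 57 mm below clip_grip; axes alike.
- rack: Clamp rack fixed to the bench: plywood base 70 x 240 x 12 mm, carrying a pale slat 4 mm thick, 206 mm long between dark end blocks (34 x 16 mm, 56 mm high), slat's top edge 52 mm above the bench. Origin on the bench under the middle; y along the slat, z up.
- viola: Viola body without its top, lying on its back, fixed: maple back 413 x 251 x 4 mm, standing 3 mm out beyond the upright ribs, which are 1.8 mm thick with their upper edge 40 mm above the bench; open inside. Origin on the bench at the centre of the arc (115 mm radius) of the lower bout's side nearest the robot; y along the body towards its bottom end, x across it, away from the robot.
- lining: The new willow lining, fixed: a pale strip 2 mm thick, 9 mm deep, 141 mm long, against the inside of the rib of that arc, upper edges flush; rib and lining together are 3.8 mm thick. Origin at the arc's centre on the bench; the lining's middle lies towards its -x.
- gap (a point): Where the clamp is wanted: top edge of the rim (middle of rib and lining's joint thickness), 40 mm above the bench, at the middle of the lining, midway between the fitted clamps. x points across the rim to the inside of the viola, y along the rim, z up. The inside is clear down to the back, 36 mm lower.
- fitted1_grip (a point): First fitted clamp (same make as the spare), clamped upright on the rim about 55 mm from the gap towards the viola's upper end; point between its handles, 57 mm above the rim.
- fitted2_grip (a point): Second fitted clamp, about 55 mm from the gap towards the viola's bottom end; point between its handles, 57 mm above the rim.
- fitted1: First fitted clamp; its origin lies at the centre of the arc, level with the rim.
- fitted2: Second fitted clamp; its origin lies at the centre of the arc, level with the rim.
- beaker: Clear plastic beaker, 72 mm across, 85 mm tall, standing on the bench; origin at the middle of its underside.
- jar: Amber glue jar, 54 mm across, 70 mm tall, standing on the bench; origin at the middle of its underside.
Not all that is in view belongs to the job. What is shaped like the fitted2 but blue is not meant. What is shaped like the fitted1 but yellow is not meant.

How it is judged:
On the way:
1. the spare clamp is off the rack, held squeezed open in the fingers, its jaws above the slat (contact force between clip and rack below 0.05 N and contact force between the fingers and clip above 2 N and value of joint clip_jaw above 0.2 rad and height (world z) of each of clip_tip_a, clip_tip_b above 0.06 m), for 0.1 s.
At the end, for the whole second after the job is handed in: The fingers hold the spare clamp still, open at least 0.36 rad, one jaw inside and one outside the rim, each tip 3.5 mm or more from the rim's mid-thickness, 6 mm or more below its edge, within 12 mm of the gap's middle along it, square to 0.35 rad; touching neither lining, viola nor fitted clamps (value of joint clip_jaw above 0.36 rad and contact force between the fingers and clip above 2 N and ((x of clip_tip_a in the frame of gap above 0.0035 m and x of clip_tip_b in the frame of gap below -0.0035 m) or (x of clip_tip_b in the frame of gap above 0.0035 m and x of clip_tip_a in the frame of gap below -0.0035 m)) and angle between the y axis of clip and the y axis of gap, either way round below 0.35 rad and y of clip_tip_a in the frame of gap between -0.012 and 0.012 m and y of clip_tip_b in the frame of gap between -0.012 and 0.012 m and z of each of clip_tip_a, clip_tip_b in the frame of gap below -0.006 m and contact force between clip and lining below 0.1 N and contact force between clip and viola below 0.1 N and contact force between clip and fitted1 below 0.1 N and contact force between clip and fitted2 below 0.1 N and linear speed of clip below 0.02 m/s); the arm keeps its last pose, push and grip.
It fails at once if a fitted clamp is shifted (over 8 mm) (distance of any of fitted1_grip, fitted2_grip from where it was at the start of the episode above 0.008 m).
It fails at once if the rim is knocked: lining or viola pushed by clamp or robot with over 15 N (contact force between any of clip, the fingers and lining above 15 N or contact force between any of clip, the arm, the fingers and viola above 15 N).
It fails at once if the beaker or the jar is shifted (over 20 mm) (distance of any of beaker, jar from where it was at the start of the episode above 0.02 m).
It also fails if it takes over 35 s, if anything falls off the work surface, if the arm or the gripper's body presses on something with over 40 N, if the wrist force passes 120 N, or if a joint passes its speed limit or range.

## Working session

There is one attempt and no reset: what is moved stays moved. The work goes in short steps, Python scripts to look and compute and a tool call to move; the robot and the scene stay as the last step left them, time stands still between calls to the robot, and variables do not carry over. Pictures are saved under pics/ and viewed, and the job is handed in when it is done.

Besides the shell and the picture viewer there is one more tool, called after "Request:" by a JSON object that holds its "api" and its "payload". carry_out: Moves the arm, as the interface text tells. Its arguments: {"type":"object","properties":{"motion":{"type":"array","items":{"type":"object","properties":{"claw":{"type":"number"},"travel":{"type":"array","items":{"type":"number"}},"yaw":{"type":"number"}}}},"grip_force":{"type":"number"}},"required":["motion"]}

```bash
ls; mkdir -p pics; python3 - <<'E'
from plant import manip
import cv2,pickle
print(manip.sense())
for n in ["scene","top","wrist"]:
    f=manip.grab_frame(n)
    cv2.imwrite(f"pics/{n}0.png",f["image"][:,:,::-1])
    pickle.dump(f,open(f"pics/{n}0.pkl","wb"))
    print(n,f["mtx"].tolist(),f["R"].round(4).tolist(),f["t"])
E
```

```text
pics
{'t': 0.0, 'q': array([ 1.19281635e+00,  2.17733194e-01,  1.61495258e+00,  1.05797955e-05,
        1.31131114e+00, -1.12185611e-01]), 'qvel': array([-0.00087689, -0.00139342, -0.00124504, -0.00039717, -0.00021108,
       -0.00033311]), 'joint_efforts': array([ 2.53560211e-04, -3.96851921e+01, -3.03852940e+01, -1.37108386e-04,
        9.65315936e-03, -3.57806243e-05]), 'eef_pos': array([0.16383199, 0.60228769, 0.22997166]), 'eef_rot': array([ 1.32507588e-01,  9.91181262e-01, -1.16496403e-03, -2.96638511e-04]), 'contact_force': array([-0.38004077,  0.23753376, -0.51420699]), 'ft_torque': array([ 0.04412312,  0.06296333, -0.03704258]), 'gripper_width': 0.085714114466523}
scene [[372.48530562634573, 0.0, 317.940799415319], [0.0, 372.48530562634573, 203.03337065327364], [0.0, 0.0, 1.0]] [[0.2398, 0.9708, 0.0108], [0.7249, -0.1716, -0.6671], [-0.6457, 0.1678, -0.7449]] [-0.12922097 -0.33749733  1.21576457]
top [[470.20663646913164, 0.0, 323.0005958610794], [0.0, 470.20663646913164, 199.92766394178983], [0.0, 0.0, 1.0]] [[-0.0025, -0.9999, 0.0147], [-0.9982, 0.0016, -0.0598], [0.0598, -0.0149, -0.9981]] [0.00540361 0.52976551 1.17296531]
wrist [[309.70691628693146, 0.0, 315.27172743582054], [0.0, 309.70691628693146, 199.01063685652247], [0.0, 0.0, 1.0]] [[0.2639, 0.9646, -0.0029], [0.9293, -0.2534, 0.2688], [0.2585, -0.0736, -0.9632]] [-0.62404291 -0.03451222  0.3797887 ]
```

View pics/scene0.png

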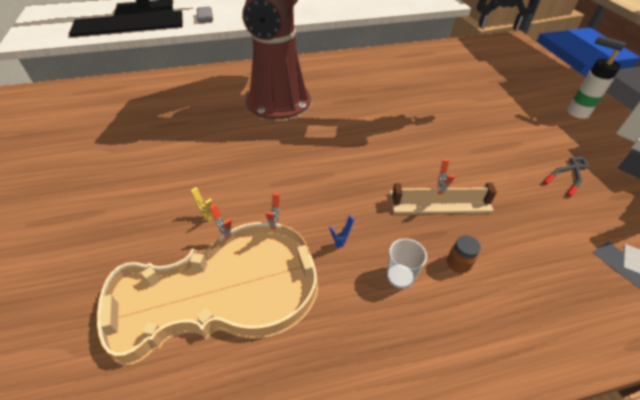

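View pics/top0.png

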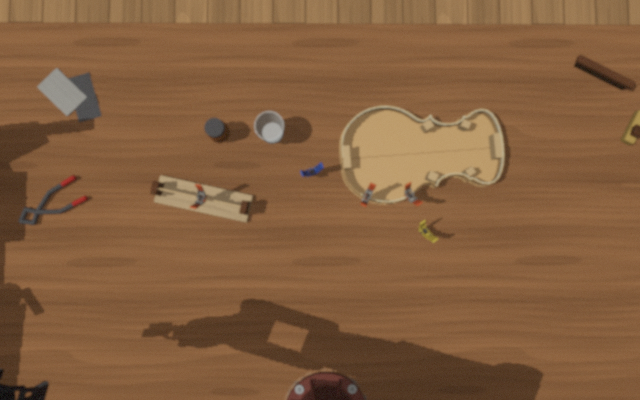

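View pics/wrist0.png

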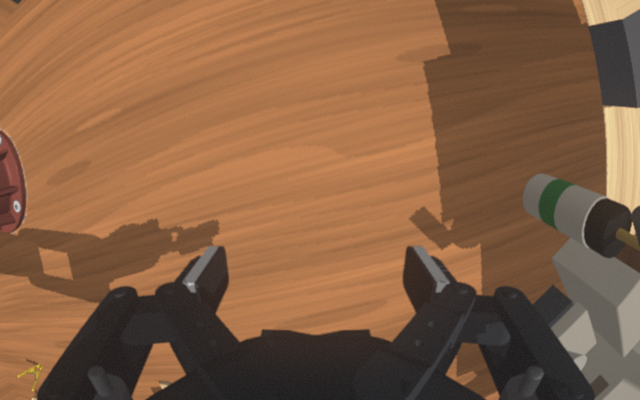

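```bash
cat > h.py <<'E'
import numpy as np,cv2,pickle
def ray(f,u,v,fish=False):
    K=f["mtx"];x=(u-K[0,2])/K[0,0];y=(v-K[1,2])/K[1,1]
    if fish:
        r=np.hypot(x,y);d=np.array([np.sin(r)*x/max(r,1e-9),np.sin(r)*y/max(r,1e-9),np.cos(r)])
    else: d=np.array([x,y,1.])
    d/=np.linalg.norm(d)
    return -f["R"].T@f["t"],f["R"].T@d
def onz(f,u,v,z,fish=False):
    c,d=ray(f,u,v,fish);return c+d*(z-c[2])/d[2]
def tri(*rs):
    A=sum(np.eye(3)-np.outer(d,d) for c,d in rs);b=sum((np.eye(3)-np.outer(d,d))@c for c,d in rs)
    p=np.linalg.solve(A,b);return p,[np.linalg.norm((np.eye(3)-np.outer(d,d))@(p-c)) for c,d in rs]
def proj(f,X,fish=False):
    p=f["R"]@np.asarray(X)+f["t"];K=f["mtx"]
    if fish:
        r=np.hypot(p[0],p[1]);th=np.arctan2(r,p[2]);x,y=p[0]/r*th,p[1]/r*th
    else: x,y=p[0]/p[2],p[1]/p[2]
    return np.array([K[0,0]*x+K[0,2],K[1,1]*y+K[1,2]])
E
python3 - <<'E'
from h import *
t=pickle.load(open("pics/top0.pkl","rb"));s=pickle.load(open("pics/scene0.pkl","rb"))
im=cv2.imread("pics/top0.png");sc=cv2.imread("pics/scene0.png")
a=cv2.resize(im[165:230,145:260],None,fx=6,fy=6,interpolation=2)
b=cv2.resize(im[165:245,340:450],None,fx=6,fy=6,interpolation=2)
cv2.imwrite("pics/c1.png",a);cv2.imwrite("pics/c2.png",b)
c=cv2.resize(sc[150:250,380:510],None,fx=5,fy=5,interpolation=2);cv2.imwrite("pics/c3.png",c)
c=cv2.resize(sc[175:255,180:320],None,fx=5,fy=5,interpolation=2);cv2.imwrite("pics/c4.png",c)
E
```

```text
(no output)
```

View pics/c1.png

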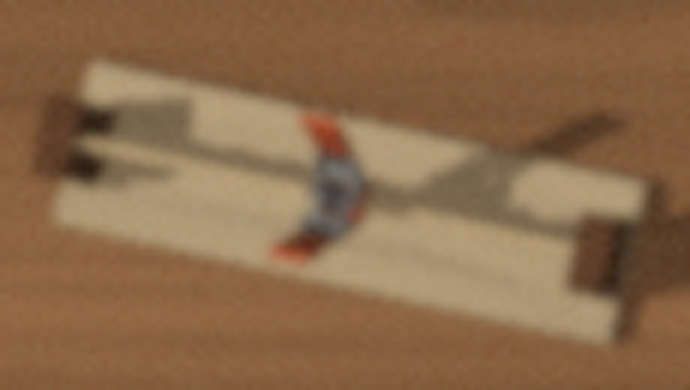

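View pics/c2.png

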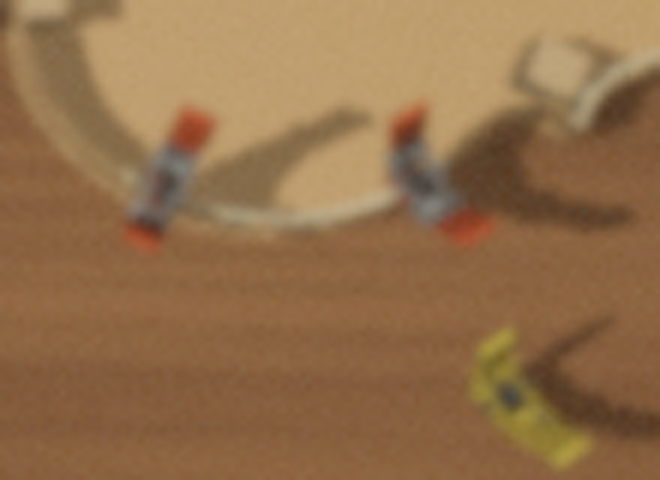

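View pics/c3.png

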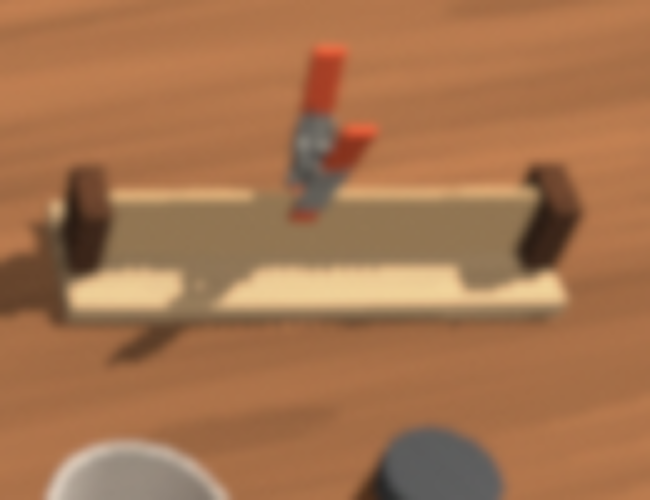

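View pics/c4.png

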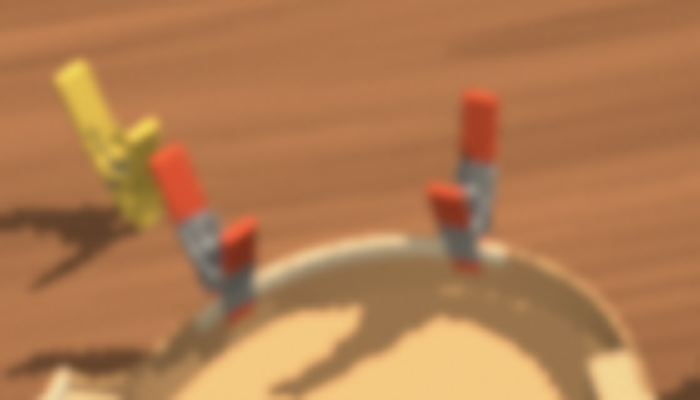

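```bash
python3 - <<'E'
from h import *
t=pickle.load(open("pics/top0.pkl","rb"));s=pickle.load(open("pics/scene0.pkl","rb"))
P=lambda x,y,ox,oy,k:(x/k+ox-0.4,y/k+oy-0.4)
h1t=P(318,120,145,165,6);h2t=P(285,255,145,165,6)
h1s=P(360,130,380,150,5);h2s=P(328,50,380,150,5)
for a,b in((h1t,h1s),(h2t,h2s)): print("handle",tri(ray(t,*a),ray(s,*b)),onz(t,*a,.12))
for p in((60,135),(600,255)): print("block",onz(t,*P(*p,145,165,6),.056))
# fitted handles
for n,a,b in(("f2in",(195,120),(447,190)),("f2out",(143,240),(480,95)),("f1in",(410,115),(243,222)),("f1out",(475,232),(173,150))):
    print(n,tri(ray(t,*P(*a,340,165,6)),ray(s,*P(*b,180,175,5))),onz(t,*P(*a,340,165,6),.108))
for p in((240,215),(290,221),(340,213),(380,198),(110,165),(70,120)):print("rim",onz(t,*P(*p,340,165,6),.04))
for n,u,v,z in(("beak",269,127,.085),("jar",216,129,.07),("blue",313,171,.05),("yel",428,231,.06)):print(n,onz(t,u,v,z))
E
```

```text
handle (array([0.55971917, 0.29545453, 0.11654261]), [np.float64(0.0001369503519227362), np.float64(0.00013695035192274945)]) [0.55933311 0.29445806 0.12      ]
handle (array([0.50756091, 0.30712604, 0.11581561]), [np.float64(0.00033155021362866197), np.float64(0.0003315502136286663)]) [0.50752162 0.3063346  0.12      ]
block [0.55928973 0.41473671 0.056     ]
block [0.51017831 0.19585226 0.056     ]
f2in (array([ 0.56059342, -0.10961118,  0.10226711]), [np.float64(0.00036522506382781516), np.float64(0.000365225063827791)]) [ 0.5600037  -0.10928583  0.108     ]
f2out (array([ 0.51346546, -0.08824849,  0.10484402]), [np.float64(0.0007003365150657895), np.float64(0.000700336515065824)]) [ 0.51318383 -0.08862157  0.108     ]
f1in (array([ 0.56210234, -0.19224329,  0.10680844]), [np.float64(0.001367175195365018), np.float64(0.0013671751953650425)]) [ 0.5618714  -0.19339455  0.108     ]
f1out (array([ 0.51627434, -0.21711356,  0.10620522]), [np.float64(0.0014341606534986596), np.float64(0.0014341606534986166)]) [ 0.51608133 -0.21818324  0.108     ]
rim [ 0.52684877 -0.1357373   0.04      ]
rim [ 0.52433025 -0.15642951  0.04      ]
rim [ 0.52761161 -0.17719575  0.04      ]
rim [ 0.53380537 -0.19386681  0.04      ]
rim [ 0.5476524  -0.08206209  0.04      ]
rim [ 0.56635438 -0.06561289  0.04      ]
beak [0.70110504 0.13449557 0.085     ]
jar [0.69935698 0.26438598 0.07      ]
blue [0.59916323 0.02930824 0.05      ]
yel [ 0.45100897 -0.25025593  0.06      ]
```

```bash
cat >> h.py <<'E'
from scipy.spatial.transform import Rotation as Ro
def plan(target,ang=None):
    from plant import manip
    s=manip.sense();R=Ro.from_quat(s["eef_rot"]).as_matrix();d=R.T@(np.array(target)-s["eef_pos"])
    a=np.arctan2(R[1,1],R[0,1]);yaw=0 if ang is None else -((ang-a+np.pi/2)%np.pi-np.pi/2)
    print("pos",s["eef_pos"].round(4),"yang",a.round(4),"zaxis",R[:,2].round(4),"w",s["gripper_width"],"t",s["t"],"F",s["contact_force"].round(2))
    print("travel",d.round(4),"yaw",round(yaw,4))
E
python3 - <<'E'
from h import *
plan([.52,.303,.23],-.22)
w=pickle.load(open("pics/wrist0.pkl","rb"));c=-w["R"].T@w["t"];print(c)
from plant import manip
s=manip.sense();R=Ro.from_quat(s["eef_rot"]).as_matrix();print(R.T@(c-s["eef_pos"]),R.T@w["R"].T)
E
```

```text
pos [0.1639 0.6024 0.2302] yang 1.305 zaxis [-7.0e-04 -1.8e-03 -1.0e+00] w 0.08538062117962956 t 0.15 F [-0.39 -0.19 -0.08]
travel [-0.4222 -0.1954  0.0005] yaw 1.525
[0.09855348 0.62113989 0.37327276]
[ 0.06800714  0.00059261 -0.14302055] [[-1.20033414e-03 -9.63140110e-01 -2.68997560e-01]
 [ 9.99998806e-01 -8.94365243e-04 -1.25998789e-03]
 [ 9.72962810e-04 -2.68998751e-01  9.63140034e-01]]
```

Request:
{"api": "carry_out", "payload": {"motion": [{"claw":1,"travel":[-0.05,-0.024,0],"yaw":0.18},{"claw":1,"travel":[-0.1,-0.048,0],"yaw":0.36},{"claw":1,"travel":[-0.15,-0.072,0],"yaw":0.54},{"claw":1,"travel":[-0.2,-0.096,0],"yaw":0.72},{"claw":1,"travel":[-0.25,-0.12,0],"yaw":0.9},{"claw":1,"travel":[-0.3,-0.144,0],"yaw":1.08},{"claw":1,"travel":[-0.36,-0.168,0],"yaw":1.26},{"claw":1,"travel":[-0.41,-0.19,0],"yaw":1.44}]}}

```text
t: 1.15
eef_pos: [0.5109, 0.3099, 0.2303]
eef_rot: [0.755, 0.655, -0.001, 0.0]
contact_force: [0.1, 1.4, 0.5]
gripper_width: 0.0852
```

```bash
python3 - <<'E'
from h import *
plan([.53,.301,.21],-.22)
E
```

```text
pos [0.5109 0.3099 0.2303] yang -0.1414 zaxis [-8.0e-04 -1.7e-03 -1.0e+00] w 0.08517259209457025 t 1.15 F [0.06 1.41 0.52]
travel [-0.0061  0.0201  0.0203] yaw 0.0786
```

Request:
{"api": "carry_out", "payload": {"motion": [{"claw":1,"travel":[-0.006,0.02,0.02],"yaw":0.079},{"claw":1,"travel":[-0.006,0.02,0.02],"yaw":0.079},{"claw":1,"travel":[-0.006,0.02,0.02],"yaw":0.079}]}}

```text
t: 1.52
eef_pos: [0.5291, 0.3014, 0.2101]
eef_rot: [0.78, 0.626, -0.001, 0.0]
contact_force: [0.4, -0.7, 0.4]
gripper_width: 0.0854
```

```bash
python3 - <<'E'
from h import *
from plant import manip
for n in("wrist","top","scene"):
    f=manip.grab_frame(n);pickle.dump(f,open(f"pics/{n}1.pkl","wb"));cv2.imwrite(f"pics/{n}1.png",f["image"][:,:,::-1])
plan([.53,.301,.21],-.22)
f=pickle.load(open("pics/wrist1.pkl","rb"));print(-f["R"].T@f["t"]);print(proj(f,[.5335,.301,.109],True))
E
```

```text
pos [0.5293 0.3022 0.2111] yang -0.2182 zaxis [ 1.0e-04 -1.1e-03 -1.0e+00] w 0.08565665415896538 t 1.675 F [0.02 0.14 0.13]
travel [-0.001   0.001   0.0011] yaw 0.0018
[0.54494824 0.36905649 0.35308137]
[320.75839654 198.55494804]
```

View pics/wrist1.png

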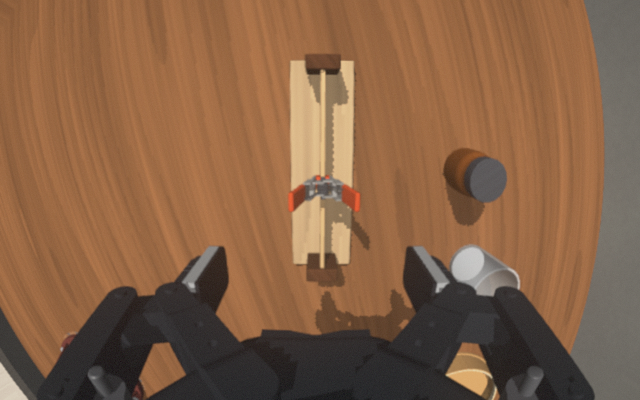

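```bash
python3 - <<'E'
from h import *
f=pickle.load(open("pics/wrist1.pkl","rb"));im=cv2.imread("pics/wrist1.png")
c=cv2.resize(im[165:225,270:380],None,fx=7,fy=7,interpolation=2);cv2.imwrite("pics/c5.png",c)
h=cv2.cvtColor(im,cv2.COLOR_BGR2HSV)
m=(((h[...,0]<9)|(h[...,0]>174))&(h[...,1]>170)&(h[...,2]>90)).astype(np.uint8);m[:170]=0;m[225:]=0;m[:,:270]=0;m[:,380:]=0
n,l,st,ce=cv2.connectedComponentsWithStats(m)
for i in range(1,n):
    if st[i,4]>15:
        p=np.argwhere(l==i)[:,::-1];print(st[i],ce[i]);
        r=cv2.minAreaRect(p.astype(np.float32));b=cv2.boxPoints(r);print(b.round(1).tolist(),[onz(f,*q,.12,True).round(4).tolist() for q in b])
# slat top edge: bright band per row
g=im.astype(int)
pts=[]
for v in list(range(85,165,8))+list(range(215,250,6)):
    row=im[v,312:336].astype(float).sum(1);
    print(v,row.astype(int).tolist()) if v in(101,227) else 0
E
```

```text
[343 185  17  27 310] [351.35806452 197.80322581]
[[343.0, 185.0], [359.0, 185.0], [359.0, 211.0], [343.0, 211.0]] [[0.5532, 0.311, 0.12], [0.5654, 0.3083, 0.12], [0.5616, 0.2874, 0.12], [0.5491, 0.2902, 0.12]]
[288 186  16  26 148] [292.87837838 198.18918919]
[[282.6000061035156, 207.89999389648438], [293.5, 182.0], [303.0, 186.0], [292.1000061035156, 211.89999389648438]] [[0.5029, 0.3032, 0.12], [0.5163, 0.3216, 0.12], [0.5228, 0.3169, 0.12], [0.5095, 0.2983, 0.12]]
101 [536, 550, 554, 522, 438, 373, 343, 362, 424, 528, 567, 571, 528, 434, 365, 354, 354, 356, 362, 363, 361, 352, 346, 344]
227 [541, 541, 540, 529, 529, 522, 528, 511, 510, 546, 551, 541, 456, 363, 339, 342, 347, 351, 356, 359, 422, 509, 532, 529]
```

View pics/c5.png

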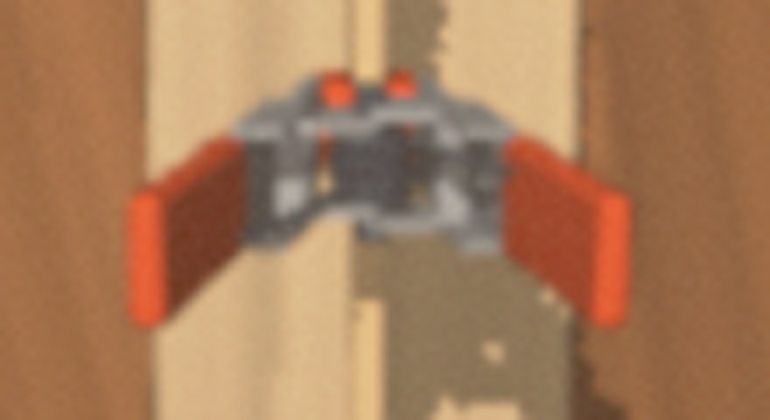

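```bash
python3 - <<'E'
from h import *
f=pickle.load(open("pics/wrist1.pkl","rb"))
g=lambda x,y:(x/7+270-.43,y/7+165-.43)
C=np.array([onz(f,*g(x,y),.12,True) for x,y in((131,192),(132,325),(628,192),(628,325))])
print(C.round(4).tolist(),"mid",C.mean(0),"width",np.linalg.norm(C[0]-C[2]),"depth",np.linalg.norm(C[0]-C[1]))
d=C[2]+C[3]-C[0]-C[1];print("ang",np.arctan2(d[1],d[0]))
for z in (.052,):
  for u0,v0 in((368/7+270,20/7+165),(322.6,101),(322.7,75),(322.0,262)):
    print(onz(f,u0-.43,v0,z,True))
# top handle centres
t=pickle.load(open("pics/top0.pkl","rb"))
plan([C.mean(0)[0],C.mean(0)[1],.085],np.arctan2(d[1],d[0]))
E
```

```text
[[0.5105, 0.3148, 0.12], [0.5068, 0.2996, 0.12], [0.5646, 0.3027, 0.12], [0.5618, 0.2873, 0.12]] mid [0.53590898 0.30110604 0.12      ] width 0.05547449263843829 depth 0.015576393886222851
ang -0.21953590215570756
[0.53889948 0.31552699 0.052     ]
[0.55305984 0.37954183 0.052     ]
[0.55869707 0.40437405 0.052     ]
[0.51642645 0.21479776 0.052     ]
pos [0.5293 0.3022 0.2111] yang -0.2182 zaxis [ 1.0e-04 -1.1e-03 -1.0e+00] w 0.08565665415896538 t 1.675 F [0.02 0.14 0.13]
travel [0.0005 0.0067 0.1261] yaw 0.0013
```

Request:
{"api": "carry_out", "payload": {"motion": [{"claw":1,"travel":[0,0.007,0.03],"yaw":0},{"claw":1,"travel":[0,0.007,0.06],"yaw":0},{"claw":1,"travel":[0,0.007,0.09],"yaw":0},{"claw":1,"travel":[0,0.007,0.11],"yaw":0},{"claw":1,"travel":[0,0.007,0.124],"yaw":0},{"claw":1,"travel":[0,0.007,0.124],"yaw":0},{"claw":1,"travel":[0,0.007,0.124],"yaw":0}]}}

```text
t: 2.55
eef_pos: [0.537, 0.301, 0.0883]
eef_rot: [0.78, 0.626, 0.001, 0.001]
contact_force: [-0.5, 0.4, 0.6]
gripper_width: 0.0855
```

```bash
python3 - <<'E'
from h import *
from plant import manip
f=manip.grab_frame("wrist");pickle.dump(f,open("pics/wrist2.pkl","wb"));im=f["image"][:,:,::-1]
cv2.imwrite("pics/wrist2.png",cv2.resize(im[150:350,170:470],None,fx=2.6,fy=2.6,interpolation=2))
plan([.5359,.3011,.087],-.2195)
E
```

```text
pos [0.5372 0.301  0.0886] yang -0.2181 zaxis [ 2.5e-03 -1.0e-04 -1.0e+00] w 0.08581340189466445 t 2.6 F [-0.29  0.26 -0.45]
travel [-0.0002 -0.0013  0.0015] yaw 0.0014
```

View pics/wrist2.png

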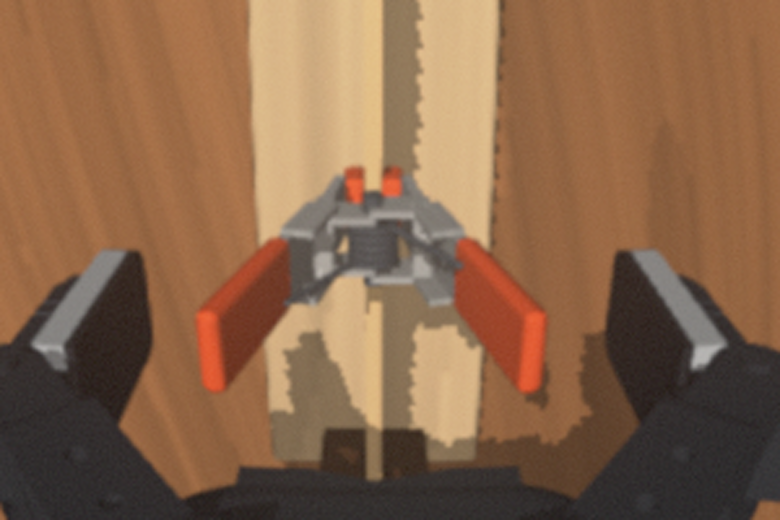

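Request:
{"api": "carry_out", "payload": {"motion": [{"claw":1,"travel":[0,-0.0013,0.001],"yaw":0},{"claw":0.5,"travel":[0,-0.0013,0.001],"yaw":0},{"claw":0.2,"travel":[0,-0.0013,0.001],"yaw":0},{"claw":0.2,"travel":[0,-0.0013,0.001],"yaw":0},{"claw":0.2,"travel":[0,-0.0013,0.001],"yaw":0},{"claw":0.2,"travel":[0,-0.0013,0.001],"yaw":0}], "grip_force": 30}}

```text
t: 3.35
eef_pos: [0.5358, 0.3012, 0.0874]
eef_rot: [0.78, 0.626, 0.001, 0.001]
contact_force: [-0.0, -0.6, -0.7]
gripper_width: 0.0289
```

```bash
python3 - <<'E'
from h import *
from plant import manip
f=manip.grab_frame("wrist");pickle.dump(f,open("pics/wrist3.pkl","wb"));im=f["image"][:,:,::-1]
cv2.imwrite("pics/wrist3.png",cv2.resize(im[150:350,170:470],None,fx=2.6,fy=2.6,interpolation=2))
plan([.5359,.3011,.087],-.2195)
E
```

```text
pos [0.5359 0.3012 0.0874] yang -0.2181 zaxis [ 2.3e-03 -2.0e-04 -1.0e+00] w 0.029220401744711185 t 3.4 F [-0.06  0.08 -0.81]
travel [-0.0001  0.0001  0.0004] yaw 0.0014
```

View pics/wrist3.png

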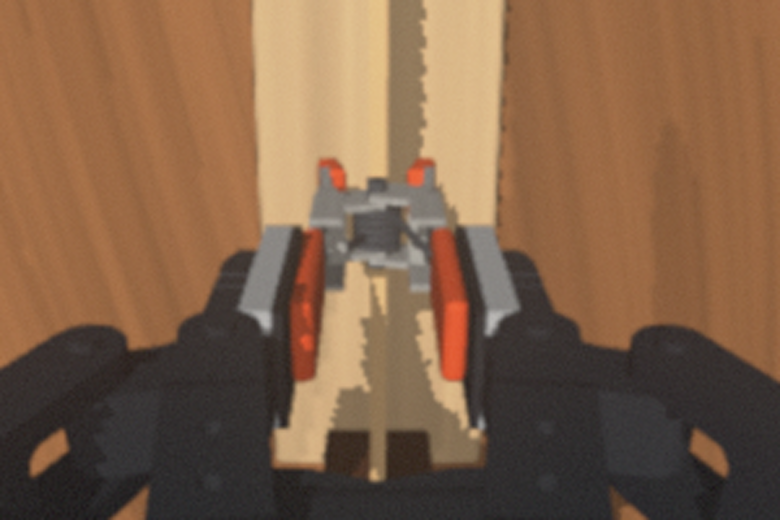

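Request:
{"api": "carry_out", "payload": {"motion": [{"claw":0.2,"travel":[0,0,-0.01],"yaw":0},{"claw":0.2,"travel":[0,0,-0.03],"yaw":0},{"claw":0.2,"travel":[0,0,-0.06],"yaw":0},{"claw":0.2,"travel":[0,0,-0.09],"yaw":0},{"claw":0.2,"travel":[0,0,-0.12],"yaw":0},{"claw":0.2,"travel":[0,0,-0.13],"yaw":0},{"claw":0.2,"travel":[0,0,-0.13],"yaw":0}]}}

```text
t: 4.28
eef_pos: [0.5362, 0.3015, 0.219]
eef_rot: [0.78, 0.626, 0.002, 0.001]
contact_force: [-0.1, -0.8, -1.3]
gripper_width: 0.029
```

```bash
python3 - <<'E'
from h import *
from plant import manip
for n in("wrist","top","scene"):
    f=manip.grab_frame(n);pickle.dump(f,open(f"pics/{n}4.pkl","wb"));cv2.imwrite(f"pics/{n}4.png",f["image"][:,:,::-1])
im=cv2.imread("pics/wrist4.png")
cv2.imwrite("pics/c6.png",cv2.resize(im[150:350,170:470],None,fx=2.6,fy=2.6,interpolation=2))
plan([.5,-.14,.22],0)
E
```

```text
pos [0.5345 0.3008 0.2157] yang -0.2181 zaxis [-5.0e-04 -1.3e-03 -1.0e+00] w 0.02920942692644739 t 4.425 F [ 0.01  0.23 -0.78]
travel [-0.4379  0.0617 -0.0037] yaw -0.2181
```

View pics/c6.png

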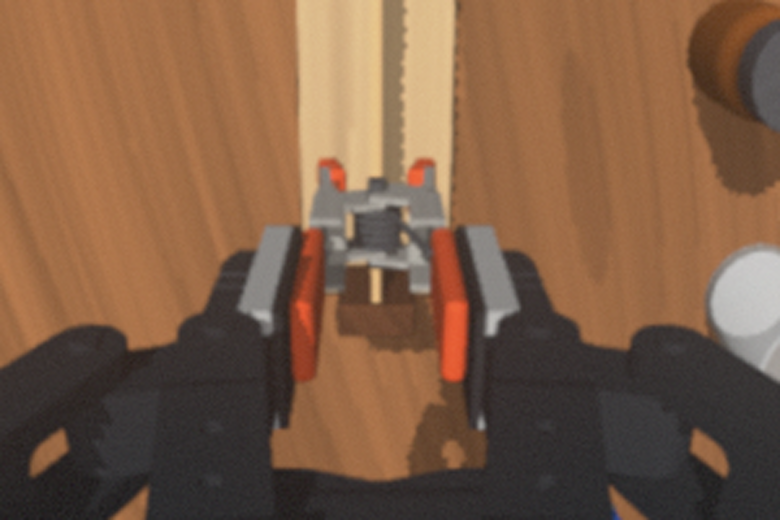

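View pics/scene4.png

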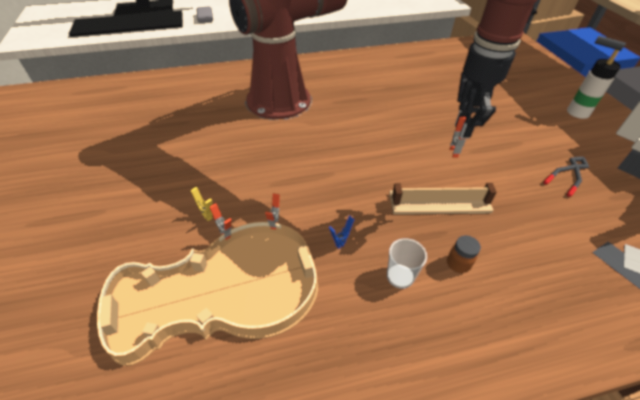

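Request:
{"api": "carry_out", "payload": {"motion": [{"claw":0.2,"travel":[-0.03,0.006,-0.004],"yaw":-0.02},{"claw":0.2,"travel":[-0.08,0.016,-0.004],"yaw":-0.04},{"claw":0.2,"travel":[-0.13,0.026,-0.004],"yaw":-0.06},{"claw":0.2,"travel":[-0.18,0.036,-0.004],"yaw":-0.08},{"claw":0.2,"travel":[-0.23,0.046,-0.004],"yaw":-0.1},{"claw":0.2,"travel":[-0.28,0.056,-0.004],"yaw":-0.12},{"claw":0.2,"travel":[-0.33,0.066,-0.004],"yaw":-0.14},{"claw":0.2,"travel":[-0.37,0.074,-0.004],"yaw":-0.16}]}}

```text
t: 5.42
eef_pos: [0.5255, -0.0781, 0.2185]
eef_rot: [0.727, 0.686, -0.001, -0.001]
contact_force: [-0.0, -0.0, -1.0]
gripper_width: 0.0287
```

```bash
python3 - <<'E'
from h import *
plan([.525,-.175,.22],0)
E
```

```text
pos [ 0.5255 -0.0781  0.2185] yang -0.0585 zaxis [-3.2e-03 -8.0e-04 -1.0e+00] w 0.02872182801663004 t 5.425 F [-0.03 -0.03 -0.99]
travel [-0.0967  0.0051 -0.0014] yaw -0.0585
```

Request:
{"api": "carry_out", "payload": {"motion": [{"claw":0.2,"travel":[-0.04,0.002,-0.001],"yaw":-0.03},{"claw":0.2,"travel":[-0.08,0.004,-0.001],"yaw":-0.058},{"claw":0.2,"travel":[-0.097,0.005,-0.001],"yaw":-0.058},{"claw":0.2,"travel":[-0.097,0.005,-0.001],"yaw":-0.058},{"claw":0.2,"travel":[-0.097,0.005,-0.001],"yaw":-0.058}]}}

```text
t: 6.05
eef_pos: [0.5247, -0.174, 0.2191]
eef_rot: [0.707, 0.707, -0.001, -0.002]
contact_force: [-0.1, 0.5, -1.0]
gripper_width: 0.0292
```

```bash
python3 - <<'E'
from h import *
from plant import manip
for n in("wrist","top","scene"):
    f=manip.grab_frame(n);pickle.dump(f,open(f"pics/{n}5.pkl","wb"));cv2.imwrite(f"pics/{n}5.png",f["image"][:,:,::-1])
plan([.525,-.155,.22],0)
im=cv2.imread("pics/wrist5.png");cv2.imwrite("pics/c7.png",cv2.resize(im[40:290,160:480],None,fx=2.4,fy=2.4,interpolation=2))
E
```

```text
pos [ 0.5249 -0.174   0.2195] yang 0.0011 zaxis [-3.4e-03 -3.0e-04 -1.0e+00] w 0.0287970904657698 t 6.2 F [ 0.12  0.12 -0.9 ]
travel [ 0.019   0.0001 -0.0005] yaw 0.0011
```

View pics/c7.png

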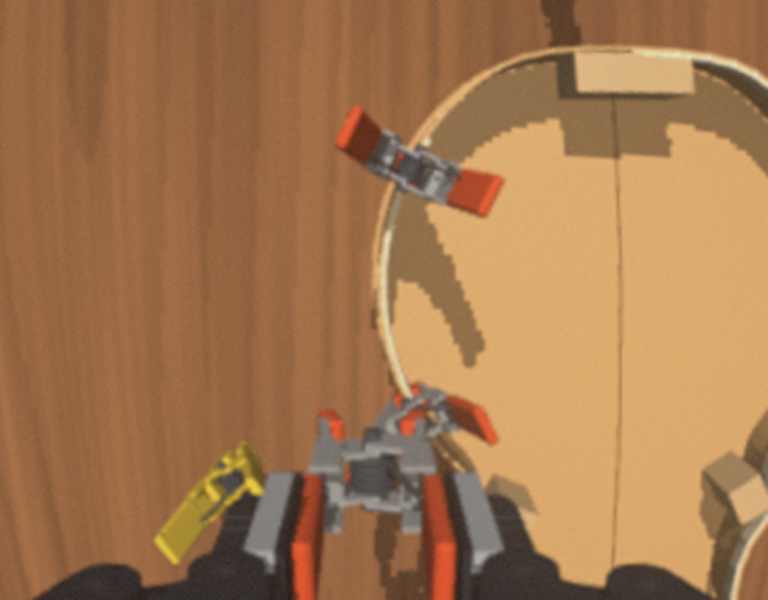

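Request:
{"api": "carry_out", "payload": {"motion": [{"claw":0.2,"travel":[-0.04,-0.03,0],"yaw":0},{"claw":0.2,"travel":[-0.07,-0.05,0],"yaw":0},{"claw":0.2,"travel":[-0.07,-0.05,0],"yaw":0},{"claw":0.2,"travel":[-0.07,-0.05,0],"yaw":0}]}}

```text
t: 6.7
eef_pos: [0.4754, -0.2432, 0.2198]
eef_rot: [0.707, 0.708, -0.001, -0.001]
contact_force: [0.3, 0.3, -0.7]
gripper_width: 0.0289
```

```bash
python3 - <<'E'
from h import *
from plant import manip
for n in("wrist",):
    f=manip.grab_frame(n);pickle.dump(f,open(f"pics/{n}6.pkl","wb"));cv2.imwrite(f"pics/{n}6.png",f["image"][:,:,::-1])
plan([.525,-.155,.22],0)
im=cv2.imread("pics/wrist6.png");
for p in([.5245,-.155,.04],[.537,-.099,.097],[.539,-.205,.097]):print(proj(f,p,True))
x0,y0=int(proj(f,[.53,-.155,.04],True)[0])-45,int(proj(f,[.53,-.155,.04],True)[1])-65
print(x0,y0)
cv2.imwrite("pics/c8.png",cv2.resize(im[y0:y0+130,x0:x0+110],None,fx=4.5,fy=4.5,interpolation=2))
E
```

```text
pos [ 0.4755 -0.243   0.2198] yang 0.0022 zaxis [-2.9e-03  1.0e-04 -1.0e+00] w 0.02910203945862636 t 6.75 F [ 0.04  0.85 -0.85]
travel [ 0.0879  0.0497 -0.0003] yaw 0.0022
[363.26117395  96.54203919]
[386.99407867  31.61392616]
[388.0815282  150.76320482]
323 31
```

View pics/c8.png

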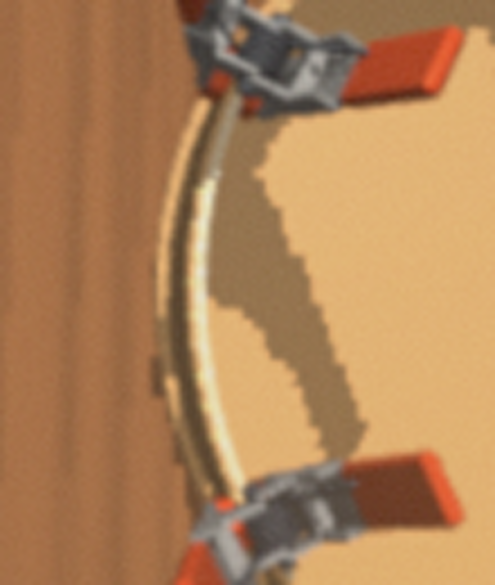

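```bash
python3 - <<'E'
from h import *
from scipy.optimize import least_squares
def strip(k,roi):
    f=pickle.load(open(f"pics/wrist{k}.pkl","rb"));im=f["image"].astype(float)
    w=im[...,2]/im[...,0]; 
    out=[]
    u0,u1,v0,v1=roi
    for v in range(v0,v1):
        m=(w[v,u0:u1]>.62)&(im[v,u0:u1,0]>150)
        ix=np.flatnonzero(m)
        if len(ix)<2: continue
        g=max(np.split(ix,np.flatnonzero(np.diff(ix)>1)+1),key=len)
        if 2<=len(g)<=9: out.append((u0+g.mean(),v,len(g)))
    return f,out
for k,roi in((6,(355,385,58,140)),(5,(312,335,110,200))):
    f,o=strip(k,roi)
    print(k,[(round(a,1),b,c) for a,b,c in o[::6]])
    P=np.array([onz(f,a,b,.04,True)[:2] for a,b,c in o])
    if len(P)<5: continue
    for R in(.115,.1131):
        r=least_squares(lambda p:np.hypot(P[:,0]-p[0],P[:,1]-p[1])-R,[.64,-.155],loss="soft_l1",f_scale=.0007)
        print(R,r.x,np.std(r.fun),P[0],P[-1])
    r=least_squares(lambda p:np.hypot(P[:,0]-p[0],P[:,1]-p[1])-p[2],[.64,-.155,.115],loss="soft_l1",f_scale=.0007);print("free",r.x)
im=cv2.imread("pics/wrist6.png");print(im[90,340:385].tolist())
cv2.imwrite("pics/c9.png",cv2.resize(im[5:170,340:450],None,fx=5,fy=3.6,interpolation=2))
im=cv2.imread("pics/wrist5.png");cv2.imwrite("pics/c10.png",cv2.resize(im[75:145,290:380],None,fx=8,fy=8,interpolation=2))
im=cv2.imread("pics/wrist6.png");cv2.imwrite("pics/c9.png",cv2.resize(im[0:70,340:440],None,fx=8,fy=8,interpolation=2))
cv2.imwrite("pics/c11.png",cv2.resize(im[115:185,340:440],None,fx=8,fy=8,interpolation=2))
E
```

```text
6 [(np.float64(373.0), 58, 3), (np.float64(371.0), 64, 3), (np.float64(369.5), 70, 4), (np.float64(368.5), 76, 4), (np.float64(368.0), 82, 3), (np.float64(367.0), 88, 3), (np.float64(367.0), 94, 3), (np.float64(367.0), 100, 3), (np.float64(368.0), 106, 3), (np.float64(369.0), 112, 3), (np.float64(370.0), 118, 3), (np.float64(371.0), 124, 3), (np.float64(373.0), 130, 3), (np.float64(375.0), 136, 3)]
0.115 [ 0.64348192 -0.1509993 ] 0.00027757774238873007 [ 0.53466413 -0.11333356] [ 0.53879479 -0.19829861]
0.1131 [ 0.64153607 -0.15108687] 0.0002816615355509779 [ 0.53466413 -0.11333356] [ 0.53879479 -0.19829861]
free [ 0.64372348 -0.15098846  0.11523597]
5 [(np.float64(331.5), 118, 2), (np.float64(323.5), 129, 2), (np.float64(322.0), 136, 3), (np.float64(321.0), 142, 3), (np.float64(320.0), 148, 3), (np.float64(320.0), 154, 3), (np.float64(320.0), 160, 3), (np.float64(320.0), 166, 3), (np.float64(320.5), 172, 4), (np.float64(321.0), 178, 3), (np.float64(322.5), 184, 4), (np.float64(324.5), 190, 2), (np.float64(327.0), 196, 3)]
0.115 [ 0.64351386 -0.15096709] 0.0005059268813115719 [ 0.540
[... 218 characters left out ...]
10, 162], [71, 111, 166], [75, 116, 170], [74, 114, 169], [71, 112, 166], [74, 112, 166], [73, 111, 163], [70, 108, 158], [68, 104, 153], [69, 105, 154], [70, 108, 156], [69, 106, 158], [73, 112, 166], [71, 111, 167], [73, 112, 164], [66, 101, 151], [75, 116, 157], [110, 167, 216], [113, 172, 222], [91, 136, 176], [58, 86, 113], [46, 70, 91], [53, 77, 101], [76, 116, 153], [122, 176, 221], [160, 207, 230], [190, 222, 231], [161, 192, 210], [107, 139, 167], [82, 118, 152], [77, 114, 149], [79, 116, 149], [77, 114, 148], [79, 116, 150], [79, 116, 149], [78, 115, 148], [78, 115, 148], [79, 115, 149], [79, 116, 148], [78, 116, 149], [76, 114, 146], [79, 116, 150], [78, 114, 148], [80, 117, 150]]
```

View pics/c9.png

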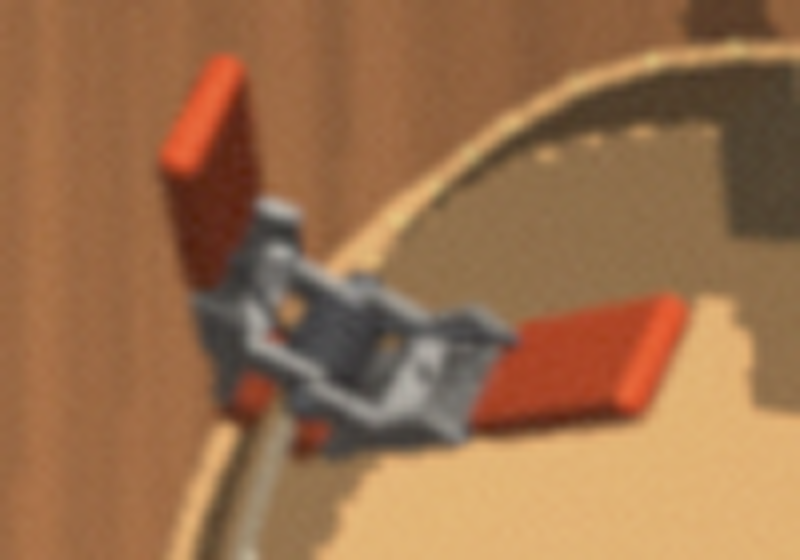

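View pics/c11.png

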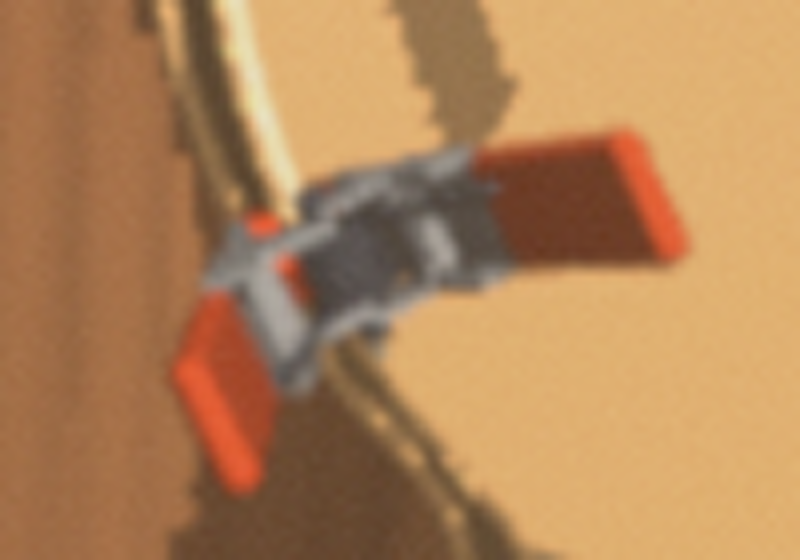

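View pics/c10.png

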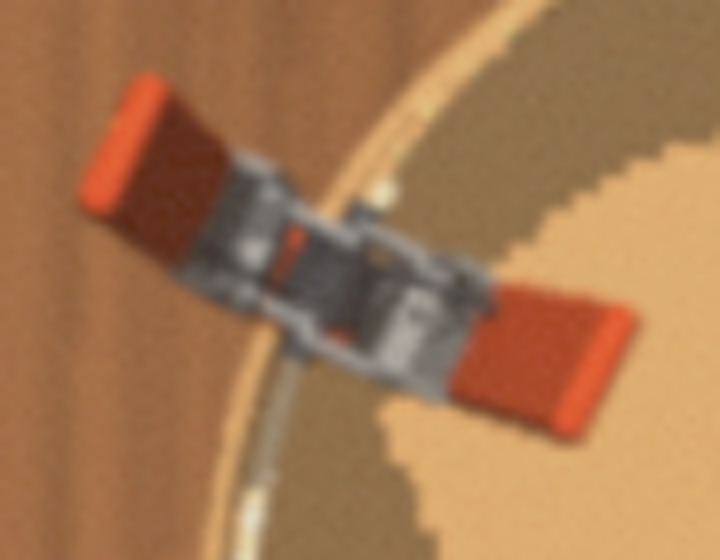

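```bash
python3 - <<'E'
from h import *
f6=pickle.load(open("pics/wrist6.pkl","rb"));f5=pickle.load(open("pics/wrist5.pkl","rb"))
C=np.array([.6435,-.151])
def go(n,f,o,q):
    P=[onz(f,x/8+o[0]-.44,y/8+o[1]-.44,.108,True)[:2] for x,y in q]
    A=(P[0]+P[1])/2;B=(P[2]+P[3])/2;m=(A+B)/2;d=B-A
    print(n,"mid",m.round(4),"width",np.linalg.norm(d).round(4),"dir",np.arctan2(d[1],d[0]).round(4),"ang about C",np.arctan2(*(C-m)[::-1]).round(4),"r",np.linalg.norm(m-C).round(4))
    return np.arctan2(*(C-m)[::-1])
a=go("f2",f6,(340,0),[(165,170),(228,60),(682,300),(632,412)])
b=go("f1",f6,(340,115),[(178,370),(238,490),(630,133),(685,258)])
a2=go("f2 v5",f5,(290,75),[(82,205),(148,78),(632,310),(572,435)])
th=((a+a2)/2+b)/2
for R in(.1152,):
    g=C-R*np.array([np.cos(th),np.sin(th)]);print("theta",th,"gap",g)
# tips in tool frame: frame 4, crop 2.6, offset(170,150)
f=pickle.load(open("pics/wrist6.pkl","rb"));im=cv2.imread("pics/wrist6.png")
cv2.imwrite("pics/c12.png",cv2.resize(im[195:260,270:370],None,fx=8,fy=8,interpolation=2))
E
```

```text
f2 mid [ 0.5402 -0.0988] width 0.0544 dir -0.4345 ang about C -0.4677 r 0.1158
f1 mid [ 0.5418 -0.2059] width 0.0552 dir 0.4986 ang about C 0.4948 r 0.1155
f2 v5 mid [ 0.5401 -0.0985] width 0.0549 dir -0.4383 ang about C -0.47 r 0.116
theta 0.012984538395490769 gap [ 0.52830971 -0.15249578]
```

View pics/c12.png

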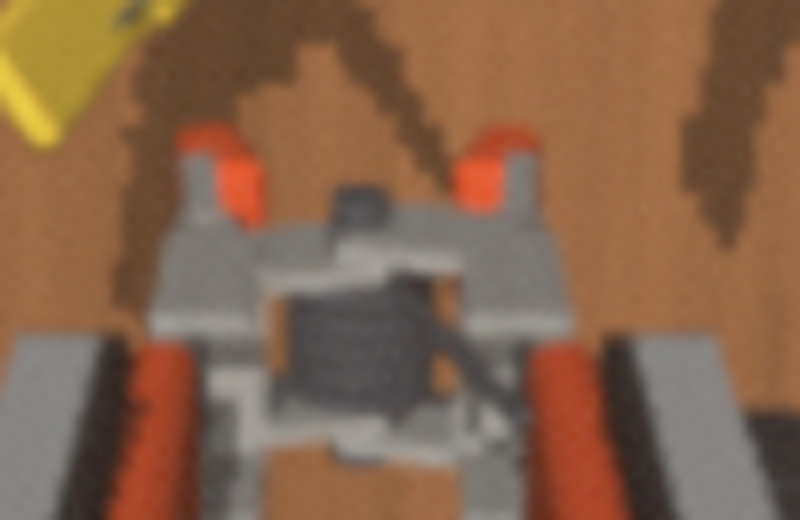

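```bash
python3 - <<'E'
from h import *
from plant import manip
f=pickle.load(open("pics/wrist6.pkl","rb"));s=manip.sense();R=Ro.from_quat(s["eef_rot"]).as_matrix()
for p in([.006,.010,.048],[-.006,.010,.048],[.006,-.010,.048],[.006,.0155,.048],[-.006,.0155,.048],[.006,.010,.038],[0,0,.010]):
    q=proj(f,R@np.array(p)+s["eef_pos"],True);print(p,((q[0]+.44-270)*8).round(),((q[1]+.44-195)*8).round())
plan([.5283,-.1525,.17],.013)
E
```

```text
[0.006, 0.01, 0.048] 487.0 142.0
[-0.006, 0.01, 0.048] 485.0 280.0
[0.006, -0.01, 0.048] 241.0 143.0
[0.006, 0.0155, 0.048] 554.0 142.0
[-0.006, 0.0155, 0.048] 551.0 280.0
[0.006, 0.01, 0.038] 493.0 183.0
[0, 0, 0.01] 363.0 402.0
pos [ 0.4755 -0.243   0.2198] yang 0.0022 zaxis [-2.9e-03  1.0e-04 -1.0e+00] w 0.02910203945862636 t 6.75 F [ 0.04  0.85 -0.85]
travel [0.0904 0.0531 0.0497] yaw -0.0108
```

Request:
{"api": "carry_out", "payload": {"motion": [{"claw":0.2,"travel":[0.03,0.02,0.01],"yaw":0},{"claw":0.2,"travel":[0.06,0.04,0.02],"yaw":-0.011},{"claw":0.2,"travel":[0.085,0.053,0.04],"yaw":-0.011},{"claw":0.2,"travel":[0.09,0.053,0.05],"yaw":-0.011},{"claw":0.2,"travel":[0.09,0.053,0.05],"yaw":-0.011},{"claw":0.2,"travel":[0.09,0.053,0.05],"yaw":-0.011}]}}

```text
t: 7.5
eef_pos: [0.5284, -0.1536, 0.1704]
eef_rot: [0.703, 0.712, -0.001, -0.0]
contact_force: [-0.7, -0.2, -0.6]
gripper_width: 0.0286
```

```bash
python3 - <<'E'
from h import *
from plant import manip
for n in("wrist","scene","top"):
    f=manip.grab_frame(n);pickle.dump(f,open(f"pics/{n}7.pkl","wb"));cv2.imwrite(f"pics/{n}7.png",f["image"][:,:,::-1])
plan([.5283,-.1525,.0785],.013)
im=cv2.imread("pics/wrist7.png");cv2.imwrite("pics/c13.png",cv2.resize(im[100:300,200:460],None,fx=3,fy=3,interpolation=2))
im=cv2.imread("pics/scene7.png");cv2.imwrite("pics/c14.png",cv2.resize(im[120:270,170:330],None,fx=4,fy=4,interpolation=2))
E
```

```text
pos [ 0.5286 -0.1539  0.1707] yang 0.0121 zaxis [-1.3e-03 -7.0e-04 -1.0e+00] w 0.028827350332713608 t 7.65 F [-0.94 -0.97 -0.26]
travel [ 0.0015 -0.0001  0.0922] yaw -0.0009
```

View pics/c13.png

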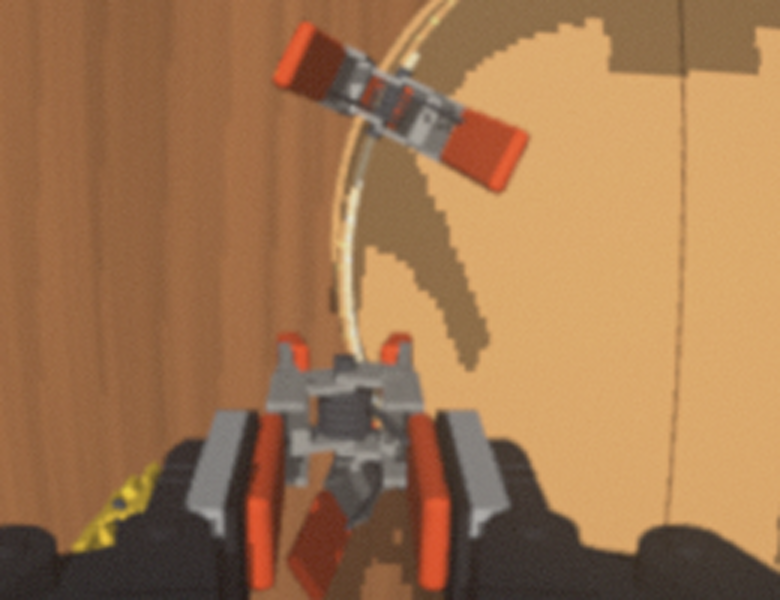

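View pics/c14.png

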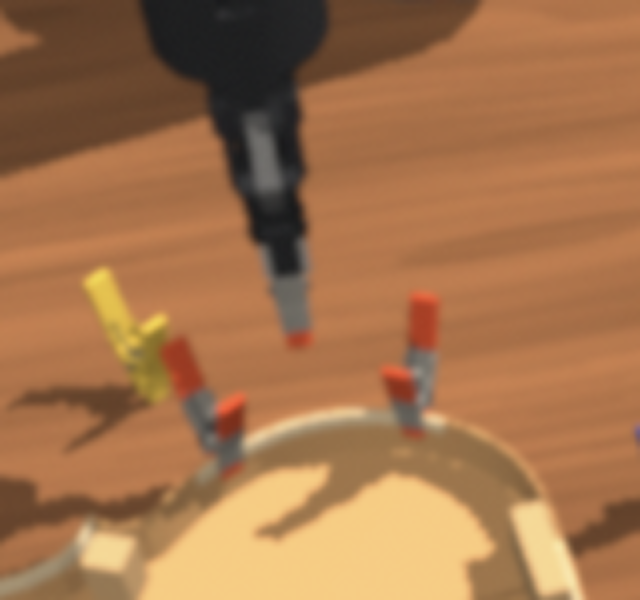

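Request:
{"api": "carry_out", "payload": {"motion": [{"claw":0.2,"travel":[0.0015,0,0.015],"yaw":0},{"claw":0.2,"travel":[0.0015,0,0.035],"yaw":0},{"claw":0.2,"travel":[0.0015,0,0.05],"yaw":0},{"claw":0.2,"travel":[0.0015,0,0.058],"yaw":0},{"claw":0.2,"travel":[0.0015,0,0.058],"yaw":0},{"claw":0.2,"travel":[0.0015,0,0.058],"yaw":0}]}}

```text
t: 8.4
eef_pos: [0.529, -0.1527, 0.1133]
eef_rot: [0.703, 0.711, -0.0, 0.0]
contact_force: [-0.4, -0.3, -0.6]
gripper_width: 0.029
```

```bash
python3 - <<'E'
from h import *
from plant import manip
for n in("wrist","scene"):
    f=manip.grab_frame(n);pickle.dump(f,open(f"pics/{n}8.pkl","wb"));cv2.imwrite(f"pics/{n}8.png",f["image"][:,:,::-1])
plan([.5283,-.1525,.0785],.013)
im=cv2.imread("pics/wrist8.png");cv2.imwrite("pics/c15.png",cv2.resize(im[150:270,240:400],None,fx=5,fy=5,interpolation=2))
im=cv2.imread("pics/scene8.png");cv2.imwrite("pics/c16.png",cv2.resize(im[150:250,190:310],None,fx=5,fy=5,interpolation=2))
E
```

```text
pos [ 0.5292 -0.1527  0.1136] yang 0.0121 zaxis [ 3.0e-04 -1.4e-03 -1.0e+00] w 0.028813032140558314 t 8.5 F [ 0.12 -0.13  0.24]
travel [ 0.0003 -0.0009  0.0351] yaw -0.0009
```

View pics/c15.png

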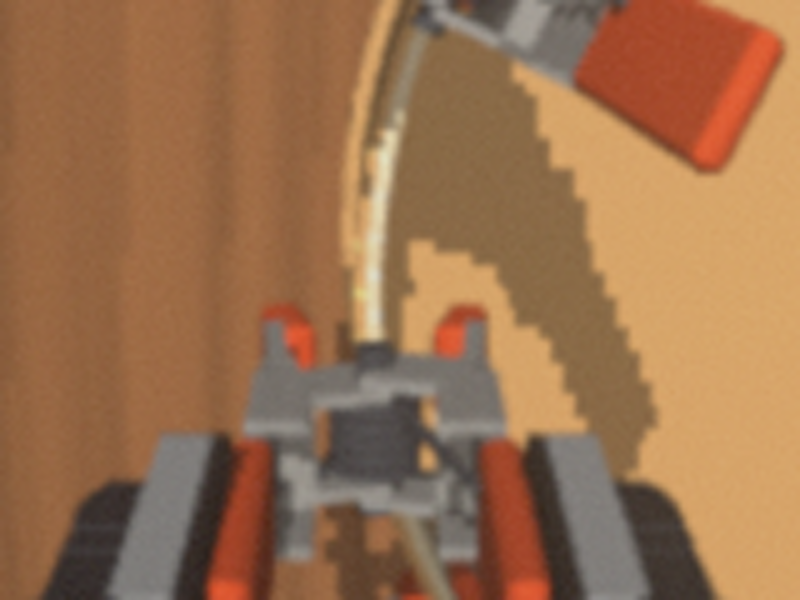

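View pics/c16.png

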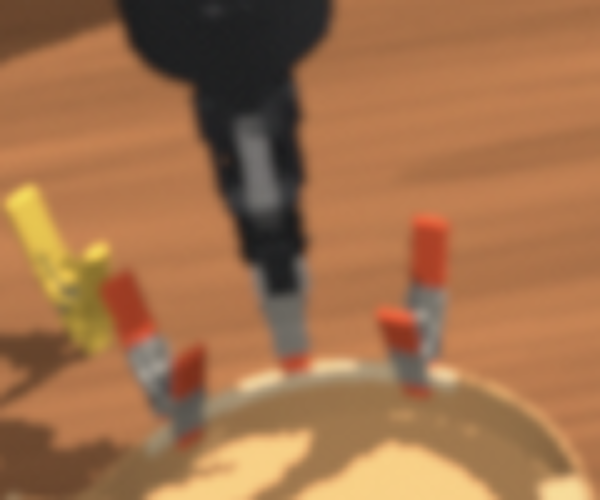

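Request:
{"api": "carry_out", "payload": {"motion": [{"claw":0.2,"travel":[0,-0.0008,0.005],"yaw":0},{"claw":0.2,"travel":[0,-0.0008,0.013],"yaw":0},{"claw":0.2,"travel":[0,-0.0008,0.021],"yaw":0},{"claw":0.2,"travel":[0,-0.0008,0.028],"yaw":0},{"claw":0.2,"travel":[0,-0.0008,0.033],"yaw":0},{"claw":0.2,"travel":[0,-0.0008,0.035],"yaw":0},{"claw":0.2,"travel":[0,-0.0008,0.035],"yaw":0},{"claw":0.2,"travel":[0,-0.0008,0.035],"yaw":0}]}}

```text
t: 9.5
eef_pos: [0.5287, -0.1529, 0.0789]
eef_rot: [0.703, 0.711, -0.0, 0.001]
contact_force: [0.7, -0.4, -0.8]
gripper_width: 0.0287
```

```bash
python3 - <<'E'
from h import *
from plant import manip
for n in("wrist","scene","top"):
    f=manip.grab_frame(n);pickle.dump(f,open(f"pics/{n}9.pkl","wb"));cv2.imwrite(f"pics/{n}9.png",f["image"][:,:,::-1])
plan([.5283,-.1525,.0785],.013)
im=cv2.imread("pics/wrist9.png");cv2.imwrite("pics/c17.png",cv2.resize(im[150:270,240:400],None,fx=5,fy=5,interpolation=2))
im=cv2.imread("pics/scene9.png");cv2.imwrite("pics/c18.png",cv2.resize(im[150:250,190:310],None,fx=5,fy=5,interpolation=2))
E
```

```text
pos [ 0.5286 -0.1529  0.0789] yang 0.0121 zaxis [ 9.0e-04 -1.7e-03 -1.0e+00] w 0.0289672601386126 t 9.65 F [ 0.13 -1.08 -1.1 ]
travel [ 0.0004 -0.0003  0.0004] yaw -0.0009
```

View pics/c17.png

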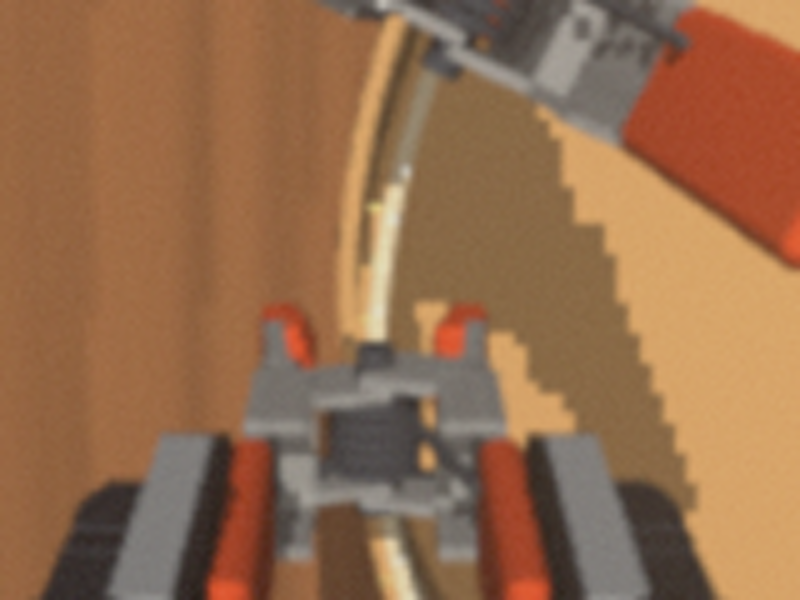

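View pics/c18.png

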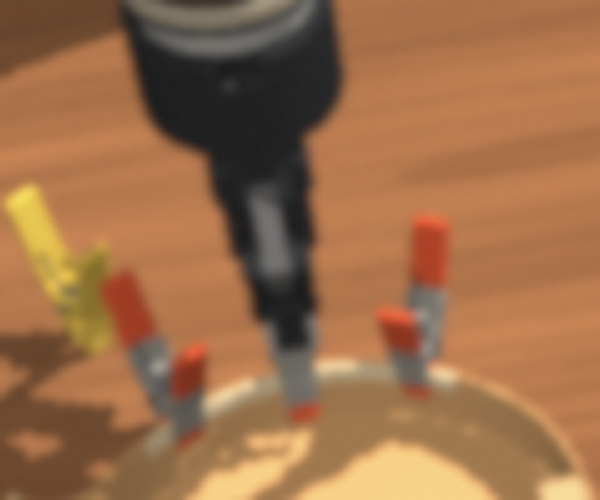

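```bash
python3 - <<'E'
from h import *
f=pickle.load(open("pics/scene9.pkl","rb"))
for x in(.5383,.5438):
  for z in(.024,.028,.032,.036):
    q=proj(f,[x,-.1527,z]);print(x,z,((q[0]+.4-190)*5).round(),((q[1]+.4-150)*5).round())
im=cv2.imread("pics/scene9.png");print(im[225:240,250].tolist())
t0=cv2.imread("pics/scene0.png").astype(int);d=np.abs(im.astype(int)-t0).sum(2)
print("fitted/beaker/jar diff",[d[a:b,c:e].max() for a,b,c,e in((190,240,262,282),(240,290,385,430),(235,275,445,482))])
E
```

```text
0.5383 0.024 307.0 409.0
0.5383 0.028 306.0 404.0
0.5383 0.032 305.0 398.0
0.5383 0.036 304.0 393.0
0.5438 0.024 309.0 419.0
0.5438 0.028 308.0 413.0
0.5438 0.032 306.0 408.0
0.5438 0.036 305.0 402.0
[[102, 110, 113], [103, 111, 114], [102, 109, 113], [101, 108, 113], [96, 105, 117], [84, 96, 133], [63, 82, 153], [49, 74, 167], [50, 81, 171], [65, 102, 170], [84, 130, 182], [106, 163, 218], [121, 187, 236], [126, 195, 241], [124, 192, 240]]
fitted/beaker/jar diff [np.int64(23), np.int64(29), np.int64(20)]
```

```bash
python3 - <<'E'
from plant import manip
s=manip.sense();print(s["eef_pos"],s["contact_force"],s["gripper_width"],abs(s["qvel"]).max());print(manip.sign_off())
E
```

```text
[ 0.52861152 -0.15290074  0.07889324] [ 0.13309023 -1.08469441 -1.09655666] 0.0289672601386126 0.002104208874454507
the job is handed in; nothing more can be done
None
```

I took the spare clamp off the rack and brought it, fully squeezed, down over the rim midway between the two fitted clamps. I handed the job in at 9.65 s with the gripper still holding the clamp open; the sign-off gives no verdict.

**Opening:** the fingers read 29 mm, against 30 mm stated for a fully squeezed clamp, so it is at or near its stop.

**Position:** the tool is within 0.5 mm and 0.001 rad of the gap I measured at (0.5283, -0.1525). The last wrist picture shows one jaw inside and one outside, with clear space on both sides of the rim.

**Contact and disturbance:** the wrist force is about 1 N, much as it was in free air. The scene pictures from before and after match for the second fitted clamp, the beaker and the jar. I checked the first fitted clamp only by eye, and it looks unmoved.

**Disagreements:**
- **Tip depth:** by grasp geometry the tips are about 9–12 mm below the rim's edge. The scene camera suggests up to about 17 mm. Either meets the 6 mm needed and stays well clear of the back.
- **Rim position:** the rough reading from the top camera put the rim about 4 mm nearer the robot. I used the wrist camera, where two views agreed.

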